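# Open the kitchen scale's battery door

### The job

The white kitchen scale lies face down on the slab and needs new batteries. Press the orange release tab of its battery door inward, towards the door's hinge, swing the door up out of its frame until it stands about half-way to upright (some 45 degrees), and let go of it, leaving it open. Leave the battery door of the blue radio shut.

Things in the scene. Friction and masses are not known exactly. Their poses are not given: they have to be found in the camera images.
- scale_grip (a point): Pinch point on the white scale's door: 37 mm above the slab, 9 mm above the door's face. x points from hinge to free end (to the robot's left, +-0.4 rad), y along the hinge, z out of the door; turns with it. Along x: fixed rib -6.5 to -1.5 mm, tab 14.5 to 18.5 mm (pressed 2.5 to 6.5); hinge line at x -61.5, z -12 mm. Fingers 60 mm open, centred here, closing along x, press the tab and pinch it to the rib.
- scale_door (a joint): Angle of the grey battery door (58 mm wide, flush, mid-face) of the upturned WHITE scale, a unmoving box 180 x 140 mm, top face 28 mm above the slab, 3 mm black feet at its corners. 0 shut, grows as its left end (seen from the robot) swings up, at most 1.8 rad. The stiff hinge (0.06 Nm) stays where it is left. Grip the door by rib and tab and turn the fingers along with it about the hinge.
- scale_tab (a joint): Travel (m) of the scale's orange tab towards the hinge: 0 at rest, 0.012 at its stop; spring 2 to 5.5 N. Below 0.004 its hook locks the door. Tab 4 mm thick, 30 mm wide; 16 mm from it, nearer the hinge, stands the door's fixed grey rib, 5 mm thick, 34 mm wide. Both rise 18 mm above the face. Fingers centred over 3 mm too far towards the free end may leave it half pressed; towards the hinge is harmless.
- radio_door (a joint): Angle (rad, 0 shut) of the battery door of the BLUE radio, which lies face down beside the scale, left or right of it; same size and same grey door with orange tab. It must stay shut.
Things that resemble listed ones, but are neither listed nor needed, are in the scene too. What is shaped like the part that bears radio_door but yellow is not meant.

How it is judged:
By the outcome, as a careful person would: the job done as asked, in the order asked, and still so for the second after the job is handed in, with the robot touching nothing.
It also fails if it takes over 34 s, if anything falls off the work surface, if the arm or the gripper's body presses on something with over 40 N, if the wrist force passes 120 N, or if a joint passes its speed limit or range.

### The arm

A 6-joint arm with a two-finger parallel gripper is mounted at the origin on the work surface. World frame = base frame: x ahead of the robot, y to its left, z up, the work surface at z = 0. Lengths are in m, angles in rad, forces in N, time in s.
With the tool pointing down it reaches from about 0.35 to 0.85 m from the base axis. Payload 8.1 kg.
Tool frame: the origin (TCP) lies on the centre line of the jaws, within the pads' length; the fingertips stand robot.tips_ahead ahead of it and the grasp point (between the pads) lies 8 mm behind it (robot.tips_ahead is the distance from the TCP to the fingertips, in m); z points along the fingers, y is the direction in which the jaws open and shut (so a half turn about z gives the same grasp; the last joint's range is limited). The gripper opens to 93 mm and grips with 3 to 60 N. Pads are 15 mm wide; open, the fingers measure 128 mm over their backs; the gripper's body (75 mm by 188 mm) begins 65 mm behind the grasp point.
Start: joints at [1.181, 0.13, 1.488, -0, 1.523, -0.085], TCP at [0.18, 0.572, 0.23] pointing down, gripper open.
Joint ranges: [-2.96, 2.96], [-0.89, 2.26], [0.02, 2.5], [-1.34, 4.48], [0, 2.73], [-2.66, 2.66]. Speed limits (rad/s): [2.39, 2.39, 2.79, 3.14, 3.14, 3.14].

### API

Orientations are given as a rotation vector (axis times angle).
In Python, from plant import monitor, eyes, job, robot gives the robot as it stands.
- The arm moves only by the tool servo_tool, never from a script. Its argument "plan" is a list that holds one entry, the list of rows, each a list of 7 numbers: the closure, from -1 (fully open) to 1 (shut), so that 0 is half open, then the shift along the world's x, y, z in mm, then the turn, a rotation vector about the world's x, y, z in rad. In form: [[[hand, dx, dy, dz, ax, ay, az], ...]]. A call has 1 to 12 rows; each row shifts and turns the commanded pose from where the row before left it; what a row does not reach is not made up. A row lasts 1/10 s, in which the tool goes at most 50 mm and 8.59 degrees, less where a joint would pass 70% of its speed; a pose out of reach is approached as far as the arm can. A call with a gripper value outside its range is refused whole. The fingers move at their own pace and stop on an object; "force" is the grip in N (left out, the last holds). Time passes only in rows, so rows that do not move let the fingers close. It gives the time, the measured TCP pose, the force and the opening at its end, in the units of the state.
- monitor.read_state(): the state, without advancing time (a new reading comes with each control period).
- eyes.read_camera(name): name is "scene" or "side" or "wrist"; returns the picture (420x560x3 uint8, red, green, blue); there is no depth.
- eyes.camera_info(name): a dict with "mtx" (3x3 intrinsics, pixels), "D" ([k1, k2, p1, p2, k3] as OpenCV has them; the pictures are not rectified), "R" (3x3) and "t" (3): a world point X has camera coordinates R X + t. Camera axes: x right, y down, z forward; pixel columns grow to the right and rows downward; lengths in m; the calibration is good to about 2 mm. A picture is of the moment at which its call begins: read the wrist's pose just before it. camera_info takes no time and is no camera call; for the wrist camera it gives the pose at the moment of the call.
- job.close_job(): hands the job in, once; it reports no verdict.
The state is a dict: "t": time; "q": joint angles; "dq": joint speeds; "joint_torque": joint torques, N m; "tool_pos": TCP position; "orientation": TCP orientation; "force": force on the tool from outside, world axes, zero at the start; "wrist_torque": the same for the moment, N m; "opening": finger opening in m.
Only numpy, scipy, OpenCV 4.12 (cv2) and the standard library are available. Lean on these libraries where they do the work, as an engineer would, in place of code of your own. Each camera call takes 0.05 s, during which the arm holds its last target. There are 200 camera calls.

## Working session

There is one attempt and no reset: what is moved stays moved. The work goes in short steps, Python scripts to look and compute and a tool call to move; the robot and the scene stay as the last step left them, time stands still between calls to the robot, and variables do not carry over. Pictures are saved under pics/ and viewed, about 8 in all and at most 12, crops included, and the job is handed in when it is done.

Besides the shell and the picture viewer there is one more tool, called after "Emit:" as name(argument=value, ...) on one line, values as JSON. servo_tool: Moves the arm, as the interface text tells. Its arguments: {"type":"object","properties":{"plan":{"type":"array"},"force":{"type":"number"}},"required":["plan"]}

```bash
mkdir -p pics
python3 - <<'E'
from plant import monitor, eyes, job, robot
import cv2
print(robot.tips_ahead, monitor.read_state())
for n in("scene","side"):
    im=eyes.read_camera(n); cv2.imwrite(f"pics/{n}0.png",im[:,:,::-1])
    print(n,eyes.camera_info(n))
E
```

```text
0.011 {'t': 0.0, 'q': array([ 1.18060372e+00,  1.31165557e-01,  1.48923627e+00, -1.52649114e-05,
        1.52301578e+00, -8.54402707e-02]), 'dq': array([-0.00032183, -0.00045056, -0.00060097,  0.00055958, -0.00020253,
        0.00018363]), 'joint_torque': array([-1.09186709e-03, -5.59843862e+01, -4.91757560e+01,  7.66703929e-02,
        3.57053080e-02, -2.15702044e-04]), 'tool_pos': array([0.17983531, 0.57184984, 0.22860843]), 'orientation': array([-4.76789184e-01, -3.10478029e+00,  2.79122952e-03]), 'force': array([-0.55475205,  0.67986561, -0.92428619]), 'wrist_torque': array([-0.009405  ,  0.00461559,  0.03798528]), 'opening': 0.09291390172327155}
scene {'mtx': array([[534.96400448,   0.        , 282.11365603],
       [  0.        , 534.96400448, 216.20772779],
       [  0.        ,   0.        ,   1.        ]]), 'D': array([-0.06112609,  0.        ,  0.        ,  0.        ,  0.        ]), 'R': array([[-0.46800782,  0.88355499, -0.01729888],
       [ 0.73107594,  0.37609583, -0.56928015],
       [-0.49648429, -0.27907436, -0.82196159]]), 't': array([ 0.21826324, -0.28205001,  1.20435392])}
side {'mtx': array([[462.62683615,   0.        , 278.7056224 ],
       [  0.        , 462.62683615, 210.43643236],
       [  0.        ,   0.        ,   1.        ]]), 'D': array([-0.10292909,  0.        ,  0.        ,  0.        ,  0.        ]), 'R': array([[-0.99305125, -0.11633333,  0.01777017],
       [-0.08041696,  0.5605617 , -0.82419882],
       [ 0.08592051, -0.81990069, -0.56602166]]), 't': array([0.45806922, 0.09615339, 0.85562783])}
```

View pics/scene0.png

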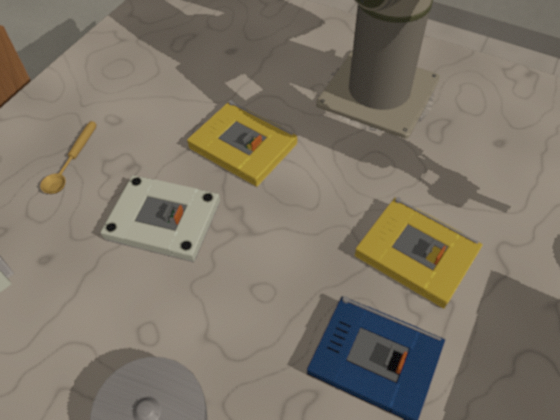

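View pics/side0.png

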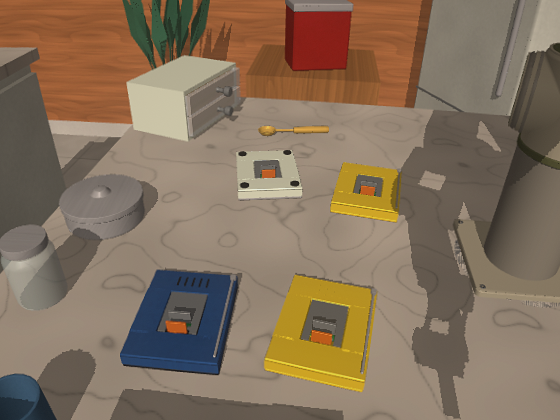

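Scene: the white scale's feet are at about (136,182), (208,197), (186,245), (111,227), with the tab at (179,215). Side: feet at (242,154), (292,153), (295,184), (244,185), tab at (268,173). The blue radio is at the other end of the slab.

```bash
cat > h.py <<'E'
from plant import monitor, eyes, job, robot
import numpy as np, cv2
def back(info,px,z):
    p=cv2.undistortPoints(np.array(px,float).reshape(-1,1,2),info["mtx"],info["D"]).reshape(-1,2)
    d=np.c_[p,np.ones(len(p))]@info["R"]; c=-info["R"].T@info["t"]
    return c+d*((z-c[2])/d[:,2])[:,None]
def proj(info,X):
    return cv2.projectPoints(np.array(X,float).reshape(-1,1,3),cv2.Rodrigues(info["R"])[0],info["t"],info["mtx"],info["D"])[0].reshape(-1,2)
E
python3 - <<'E'
from h import *
np.set_printoptions(precision=4,suppress=True)
for n,p in (("scene",[(136,182),(208,197),(186,245),(111,227)]),("side",[(242,154),(292,153),(295,184),(244,185)])):
    i=eyes.camera_info(n); X=back(i,p,.031); print(n,X,X.mean(0))
i=eyes.camera_info("wrist"); print(i, proj(i,back(eyes.camera_info("scene"),[(160,213)],.03)))
im=eyes.read_camera("wrist"); cv2.imwrite("pics/w0.png",im[:,:,::-1])
T=cv2.Rodrigues(monitor.read_state()["orientation"])[0];print(T)
E
```

```text
scene [[ 0.4798 -0.3114  0.031 ]
 [ 0.4467 -0.1674  0.031 ]
 [ 0.5543 -0.1452  0.031 ]
 [ 0.5856 -0.2892  0.031 ]] [ 0.5166 -0.2283  0.031 ]
side [[ 0.5854 -0.2871  0.031 ]
 [ 0.4654 -0.3105  0.031 ]
 [ 0.4453 -0.1653  0.031 ]
 [ 0.5548 -0.145   0.031 ]] [ 0.5127 -0.2269  0.031 ]
{'mtx': array([[337.8993,   0.    , 284.4898],
       [  0.    , 337.8993, 209.4109],
       [  0.    ,   0.    ,   1.    ]]), 'D': array([-0.0865,  0.    ,  0.    ,  0.    ,  0.    ]), 'R': array([[ 0.2999,  0.954 , -0.0007],
       [ 0.916 , -0.2878,  0.2794],
       [ 0.2664, -0.0845, -0.9602]]), 't': array([-0.6003, -0.0327,  0.3903])} [[-49.1415 469.3734]]
[[-0.9539  0.3001 -0.0006]
 [ 0.3001  0.9539 -0.0013]
 [ 0.0001 -0.0014 -1.    ]]
```

View pics/w0.png

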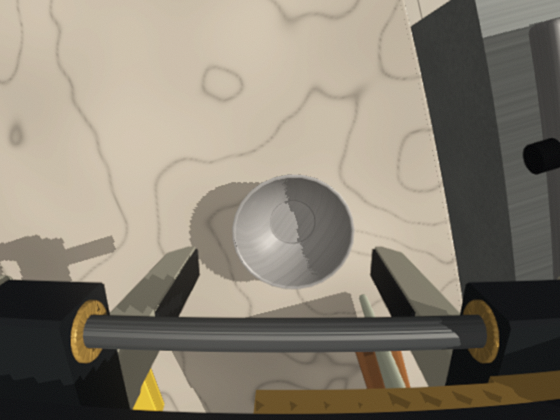

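Emit:
servo_tool(plan=[[[-1,25,-38,0,0,0,-0.13],[-1,25,-38,0,0,0,-0.13],[-1,25,-38,0,0,0,-0.13],[-1,25,-38,0,0,0,-0.13],[-1,25,-38,0,0,0,-0.13],[-1,25,-38,0,0,0,-0.13],[-1,25,-38,0,0,0,-0.13],[-1,25,-38,0,0,0,-0.13],[-1,25,-38,0,0,0,-0.13],[-1,25,-38,0,0,0,-0.13]]], force=30)

```text
t: 1.15
tool_pos: [0.4306, 0.1906, 0.2296]
orientation: [2.265, 2.177, 0.0]
force: [0.6, 0.2, -0.1]
opening: 0.0933
```

Emit:
servo_tool(plan=[[[-1,8,-42,0,0,0,-0.13],[-1,8,-42,0,0,0,-0.13],[-1,8,-42,0,0,0,-0.13],[-1,8,-42,0,0,0,-0.13],[-1,8,-42,0,0,0,-0.13],[-1,8,-42,0,0,0,-0.13],[-1,8,-42,0,0,0,-0.13],[-1,8,-42,0,0,0,-0.13],[-1,8,-42,0,0,0,-0.13],[-1,8,-42,0,0,0,-0.13],[-1,0,0,0,0,0,0],[-1,0,0,0,0,0,0]]])

```text
t: 2.35
tool_pos: [0.5096, -0.2283, 0.2289]
orientation: [-3.119, -0.369, 0.002]
force: [-0.8, 0.7, 0.2]
opening: 0.0932
```

Run:
```python
from h import *
np.set_printoptions(precision=4,suppress=True)
s=monitor.read_state();print(s["t"],s["q"],s["tool_pos"],s["orientation"]);print(cv2.Rodrigues(s["orientation"])[0])
i=eyes.camera_info("wrist")
im=eyes.read_camera("wrist"); cv2.imwrite("pics/w1.png",im[:,:,::-1]); np.savez("w1.npz",**i)
```

```text
2.35 [-0.5132  0.0201  1.6054  0.0003  1.5176  0.8219] [ 0.5096 -0.2283  0.2289] [-3.1187 -0.3692  0.0018]
[[ 0.9724  0.2335 -0.0012]
 [ 0.2335 -0.9724  0.001 ]
 [-0.001  -0.0013 -1.    ]]
```

View pics/w1.png

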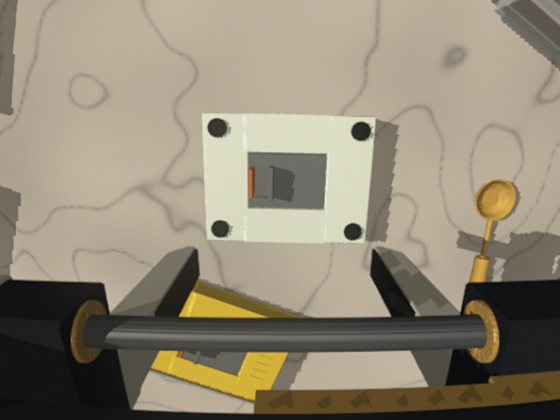

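The wrist view shows the scale in full: feet at (217,127), (361,131), (353,232), (220,228), the tab at left (251,183), the rib near (270,182). Free end is to the robot's left. I'll rectify for a close look.

```bash
cat >> h.py <<'E'
def rect(im,info,c,ex,z,half=(70,50),s=5):
    """top-down metric view at height z: columns along ex (mm from c), rows along ez x ex"""
    ex=np.r_[ex,0]; ey=np.cross([0,0,1],ex)
    u,v=np.meshgrid(np.arange(-half[0],half[0],1/s),np.arange(half[1],-half[1],-1/s))
    X=np.r_[c,z]+(u[...,None]*ex+v[...,None]*ey)/1000
    m=proj(info,X.reshape(-1,3)).reshape(*u.shape,2).astype(np.float32)
    return cv2.remap(im,m[...,0],m[...,1],cv2.INTER_LINEAR)
E
python3 - <<'E'
from h import *
np.set_printoptions(precision=4,suppress=True)
i=dict(np.load("w1.npz")); im=cv2.imread("pics/w1.png")
X=back(i,[(217,127),(361,131),(353,232),(220,228)],.031); print(X,X.mean(0))
d=X[0]-X[1]+X[3]-X[2]; e=d[:2]/np.hypot(*d[:2]); print(e,np.arctan2(-e[0],e[1]))
c=X.mean(0)[:2]
a=rect(im,i,c,e,.046,(50,30),8); b=rect(im,i,c,e,.028,(50,30),8)
o=np.vstack([a,b])
for k in range(-50,50,10): cv2.line(o,((k+50)*8,0),((k+50)*8,12 if k else 30),(0,255,0),1); cv2.line(o,((k+50)*8,480),((k+50)*8,492 if k else 510),(0,255,0),1)
cv2.imwrite("pics/r1.png",cv2.resize(o,(500,600),interpolation=cv2.INTER_AREA))
E
```

```text
[[ 0.5548 -0.1452  0.031 ]
 [ 0.5855 -0.2896  0.031 ]
 [ 0.478  -0.3131  0.031 ]
 [ 0.448  -0.1684  0.031 ]] [ 0.5166 -0.2291  0.031 ]
[-0.2054  0.9787] 0.20690172395781792
```

View pics/r1.png

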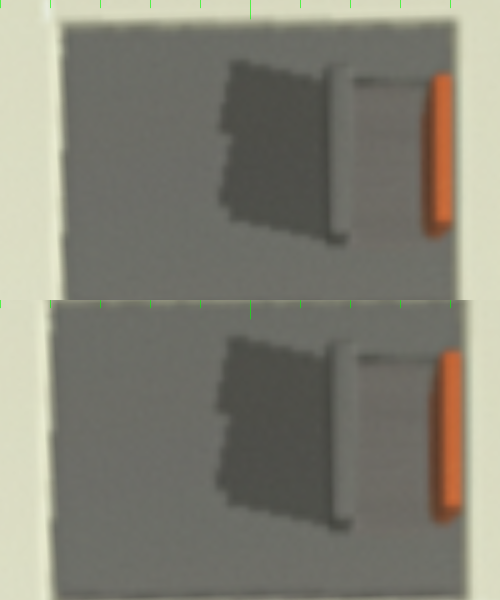

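Emit:
servo_tool(plan=[[[-0.29,0.5,4,-30,0,0,-0.006],[-0.29,0.5,4,-30,0,0,-0.006],[-0.29,0.5,4,-30,0,0,-0.006],[-0.29,0.5,4,-30,0,0,-0.006],[-0.29,0.5,4,-30,0,0,-0.006],[-0.29,0,0,0,0,0,0],[-0.29,0,0,0,0,0,0],[-0.29,0,0,0,0,0,0]]])

```text
t: 3.2
tool_pos: [0.5139, -0.2079, 0.082]
orientation: [3.123, 0.326, 0.004]
force: [-0.4, 0.1, 1.2]
opening: 0.0597
```

Run:
```python
from h import *
np.set_printoptions(precision=4,suppress=True)
s=monitor.read_state();print(s["t"],s["q"],s["tool_pos"],s["opening"]);R=cv2.Rodrigues(s["orientation"])[0];print(R)
i=eyes.camera_info("wrist")
im=eyes.read_camera("wrist")[:,:,::-1].copy(); np.savez("w2.npz",**i)
e=np.array([-.2054,.9787,0]);n=np.array([.9787,.2054,0]);g=np.array([.5166,-.2291,.046])+.0221*e
P=[g+(x*e+y*n)/1000 for x,y in((-6.5,-17),(-6.5,17),(-1.5,17),(-1.5,-17))],[g+(x*e+y*n)/1000 for x,y in((14.5,-15),(14.5,15),(18.5,15),(18.5,-15))]
big=cv2.resize(im,None,fx=2,fy=2,interpolation=cv2.INTER_CUBIC)
for p in P: cv2.polylines(big,[np.int32(2*proj(i,p)+.5)],True,(0,255,0),1)
print(s["tool_pos"]-g, proj(i,[g]))
cv2.imwrite("pics/w2.png",big[200:760,160:960])
```

```text
3.2 [-0.4769  0.126   1.7712  0.      1.2411  0.8859] [ 0.5139 -0.2079  0.082 ] 0.059699351332216544
[[ 0.9784  0.2065  0.0029]
 [ 0.2065 -0.9784 -0.0015]
 [ 0.0026  0.002  -1.    ]]
[ 0.0019 -0.0004  0.036 ] [[284.403  248.2344]]
```

View pics/w2.png

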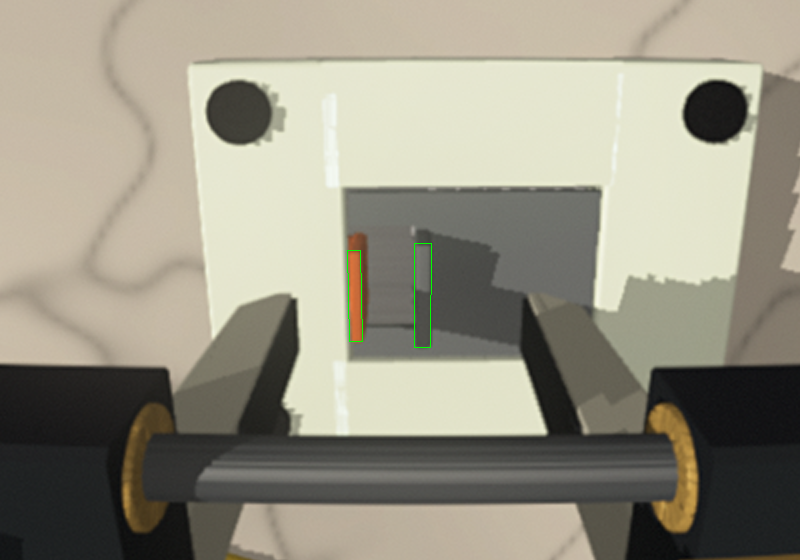

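The overlay lies on tab and rib within ~1 mm. Going down to 3–4 mm above the face, then closing.

Emit:
servo_tool(plan=[[[-0.29,-0.5,0,-12,0,0,0],[-0.29,-0.5,-0.5,-12,0,0,0],[-0.29,-0.5,0,-9,0,0,0],[-0.29,0,0,-3,0,0,0],[-0.29,0,0,0,0,0,0],[-0.29,0,0,0,0,0,0]]])

```text
t: 3.85
tool_pos: [0.5111, -0.2082, 0.0436]
orientation: [-3.125, -0.324, 0.0]
force: [-0.1, -0.1, 0.2]
opening: 0.0598
```

Emit:
servo_tool(plan=[[[1,0,0,0,0,0,0],[1,0,0,0,0,0,0],[1,0,0,0,0,0,0],[1,0,0,0,0,0,0],[1,0,0,0,0,0,0],[1,0,0,0,0,0,0],[1,0,0,0,0,0,0],[1,0,0,0,0,0,0]]], force=30)

```text
t: 4.65
tool_pos: [0.5114, -0.2088, 0.0438]
orientation: [3.124, 0.324, 0.001]
force: [2.1, -2.7, 0.0]
opening: 0.0125
```

Opening 12.5 mm: tab pressed home against the rib. Swinging about the hinge.

Emit:
servo_tool(plan=[[[1,0.3,-1.7,4.8,0.0783,0.0164,0],[1,0.4,-2.0,4.6,0.0783,0.0164,0],[1,0.5,-2.4,4.4,0.0783,0.0164,0],[1,0.6,-2.7,4.2,0.0783,0.0164,0],[1,0,0,0,0,0,0],[1,0,0,0,0,0,0]]])

```text
t: 5.25
tool_pos: [0.5132, -0.2173, 0.0616]
orientation: [-2.808, -0.29, 0.046]
force: [1.9, 1.8, 3.0]
opening: 0.012
```

Run:
```python
from h import *
np.set_printoptions(precision=3,suppress=True)
s=monitor.read_state();print(s["q"],s["force"],s["wrist_torque"],cv2.Rodrigues(s["orientation"])[0])
```

```text
[-0.633  0.366  1.566  0.214  1.453  0.681] [1.859 1.809 2.994] [ 0.016 -0.151 -0.062] [[ 0.979  0.194 -0.064]
 [ 0.204 -0.929  0.308]
 [ 0.001 -0.314 -0.949]]
```

Emit:
servo_tool(plan=[[[1,0.6,-3.0,4.0,0.0783,0.0164,0],[1,0.7,-3.4,3.7,0.0783,0.0164,0],[1,0.8,-3.6,3.4,0.0783,0.0164,0],[1,0.8,-3.9,3.1,0.0783,0.0164,0],[1,0.9,-4.1,2.8,0.0783,0.0164,0],[1,0.9,-4.3,2.5,0.0783,0.0164,0],[1,0,0,0,0,0,0],[1,0,0,0,0,0,0]]])

```text
t: 6.05
tool_pos: [0.5177, -0.2389, 0.0812]
orientation: [-2.33, -0.242, 0.103]
force: [0.6, 2.0, 5.5]
opening: 0.0122
```

Run:
```python
from h import *
np.set_printoptions(precision=3,suppress=True)
s=monitor.read_state();print(s["q"],s["force"],s["wrist_torque"],cv2.Rodrigues(s["orientation"])[0])
im=eyes.read_camera("side")[:,:,::-1]; cv2.imwrite("pics/s3.png",cv2.resize(im[80:230,170:370],(800,600),interpolation=cv2.INTER_CUBIC))
```

```text
[-0.783  0.768  1.151  0.43   1.903  0.577] [0.63  2.032 5.546] [ 0.308  0.149 -0.177] [[ 0.979  0.143 -0.148]
 [ 0.205 -0.681  0.703]
 [-0.    -0.718 -0.696]]
```

View pics/s3.png

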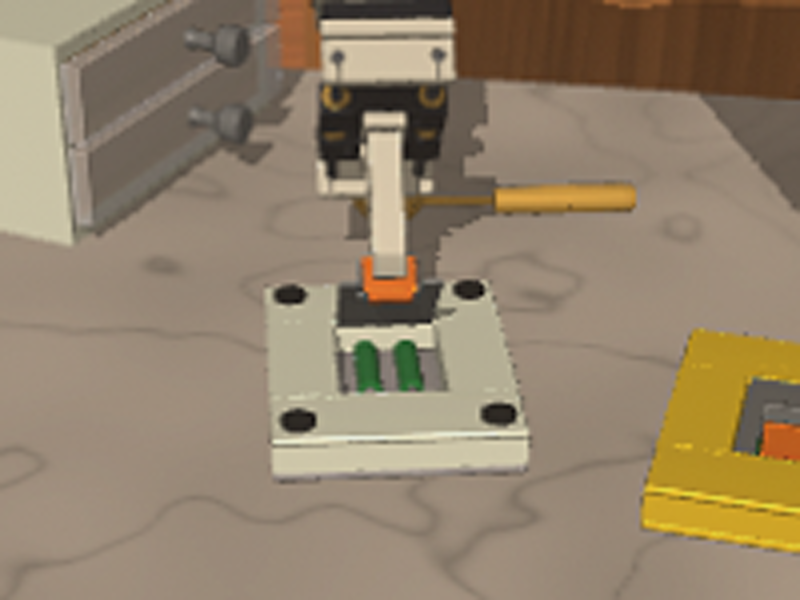

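The door stands open at about 46°, with the batteries visible at about (388,365). Releasing, then backing off along the fingers.

Emit:
servo_tool(plan=[[[0.6,0,0,0,0,0,0],[0.4,0,0,0,0,0,0],[0.2,0,0,0,0,0,0],[0.0,0,0,0,0,0,0],[0.0,0,0,0,0,0,0],[0.0,0,0,0,0,0,0]]])

```text
t: 6.7
tool_pos: [0.5172, -0.2395, 0.0807]
orientation: [-2.332, -0.241, 0.103]
force: [-0.6, -0.5, 0.1]
opening: 0.0464
```

Emit:
servo_tool(plan=[[[0,0.7,-3.5,3.5,0,0,0],[0,1.5,-7,7,0,0,0],[0,2,-10.5,10.5,0,0,0],[0,3,-14,14,0,0,0],[0,3,-14,14,0,0,0],[0,0,0,30,0,0,0],[0,0,0,30,0,0,0],[0,0,0,0,0,0,0],[0,0,0,0,0,0,0]]])

```text
t: 7.6
tool_pos: [0.5282, -0.2893, 0.1914]
orientation: [-2.334, -0.242, 0.1]
force: [-0.2, -0.2, -0.2]
opening: 0.0463
```

Run:
```python
from h import *
np.set_printoptions(precision=3,suppress=True)
s=monitor.read_state();print(s["t"],s["q"],s["force"])
i=eyes.camera_info("side")
im=eyes.read_camera("side")[:,:,::-1]; b=cv2.resize(im[80:230,170:370],(800,600),interpolation=cv2.INTER_CUBIC)
e=np.array([-.2054,.9787,0]);n=np.array([.9787,.2054,0]);H=np.array([.5247,-.2677,.025])
for th,c in((.6,(255,0,0)),(.8,(0,255,0)),(1.0,(0,0,255))):   # face outline: x 0..83 mm from hinge, 3 mm above hinge line
    ux=np.cos(th)*e+[0,0,np.sin(th)]; uz=-np.sin(th)*e+[0,0,np.cos(th)]
    P=[H+(83*ux+y*n+3*uz)/1000 for y in(-29,29)]
    cv2.polylines(b,[np.int32((proj(i,P)-[170,80])*4+2)],False,c,1)
cv2.imwrite("pics/s4.png",b)
```

```text
7.6 [-0.818  0.767  0.941  0.448  2.106  0.641] [-0.186 -0.243 -0.222]
```

View pics/s4.png

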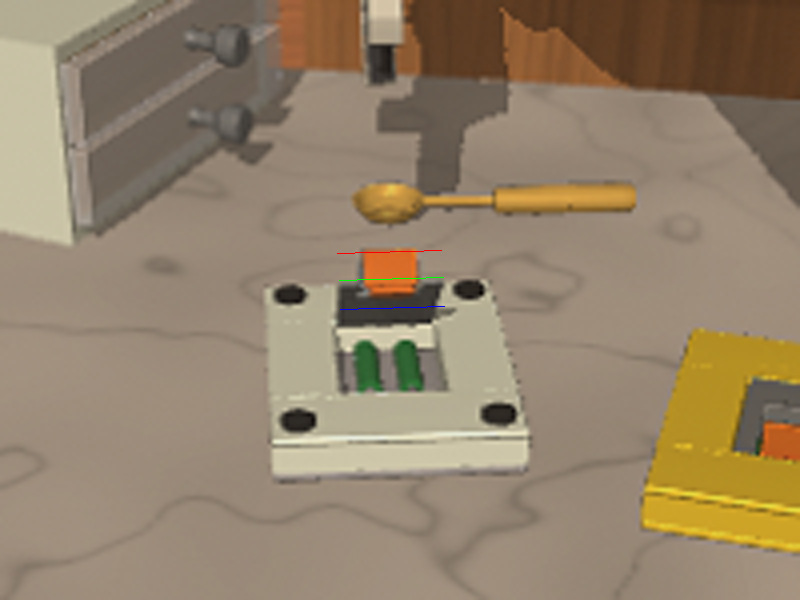

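With the hand clear, the door's free edge is at crop row ~284, close to the 0.8 rad line at 279. That puts the door at about 0.77 rad (44°). Handing in.

```bash
python3 -c "
from plant import job; print(job.close_job())"
```

```text
the job is handed in; nothing more can be done
None
```

The white scale's battery door is open at about 44–46° and released, and the job is handed in. I pressed its orange tab against the rib, with the fingers closing to 12.5 mm. I then turned the door 0.8 rad about its hinge, let go and backed the hand away, finishing the moves at 7.6 s of the 34 s allowed.

- **Door angle:** the last side picture, with the hand clear, shows the door standing at about 0.77 rad with both batteries visible.
- **Forces:** the wrist force never read above about 6 N at any check, and was about zero after release.
- **Blue radio:** the gripper never went down near it. I did not look at its door again after the first pictures.

No check failed or disagreed.

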